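# Move four turned furniture feet to the finishing rack in reverse order

## Robot

A 6-joint arm with a two-finger parallel gripper is mounted at the origin on the work surface. World frame = base frame: x ahead of the robot, y to its left, z up, the work surface at z = 0. Lengths are in mm, angles in rad, forces in N, time in s.
With the tool pointing down it reaches from about 350 to 975 mm from the base axis. Payload 7.1 kg.
Tool frame: the origin (TCP) lies at the very end of the fingers, on their centre line; the grasp point (between the pads) lies 19 mm behind it (ctrl.grip_point_offset is the distance from the TCP to the grasp point, in mm); z points along the fingers, y is the direction in which the jaws open and shut (so a half turn about z gives the same grasp; the last joint's range is limited). The gripper opens to 88 mm and grips with 3 to 60 N. Pads are 20 mm wide; open, the fingers measure 115 mm over their backs; the gripper's body (75 mm by 178 mm) begins 61 mm behind the grasp point.
Start: joints at [1.173, 0.423, 1.63, -0, 1.089, -0.019], TCP at [231.096, 580.689, 222.675] pointing down, gripper open.
Joint ranges: [-3, 3], [-0.9, 2.11], [0.09, 2.58], [-1.31, 4.45], [0.11, 2.69], [-2.54, 2.54]. Speed limits (rad/s): [2.39, 2.39, 3.01, 3.14, 3.14, 3.14].

## Interface

Orientations are given as a rotation vector (axis times angle).
In Python, from workcell import ctrl gives the robot as it stands.
- The arm moves only by the tool move_arm, never from a script. Its argument "increments" is one flat list of numbers, 5 for each row, row after row: the closure in counts, from 0 (fully open) to 255 (shut), then the shift along the tool's x, y, z in mm, then the turn about the tool's z in degrees. In form: [grip, dx, dy, dz, yaw, grip, dx, dy, dz, yaw, ...]. A call has 1 to 12 rows; each row is the pose to reach, as a shift and turn from the pose measured when the call began, along the tool's axes at that moment; what a row does not reach only later rows make up. A row lasts 1/8 s, in which the tool goes at most 62.5 mm and 10.7 degrees, less where a joint would pass 70% of its speed; a pose out of reach is approached as far as the arm can. A call with a gripper value outside its range is refused whole. The fingers move at their own pace and stop on an object; the grip force is fixed at half the most. Time passes only in rows, so rows that repeat a pose let the fingers close. It gives the time, the measured TCP pose, the force and the opening at its end, in the units of the state.
- ctrl.get_obs(): the state, without advancing time (a new reading comes with each control period).
- ctrl.get_image(name): name is "side" or "top"; returns a dict with "frame" (480x640x3 uint8, red, green, blue), "vertical_fov" (degrees; the focal length in pixels is half the picture's height over the tangent of half this angle, whatever the lens; pixels are square), "cx", "cy" (the principal point, pixels), "pose" (4x4, takes a point from camera to world coordinates). Camera axes: x right, y down, z forward; pixel columns grow to the right and rows downward; lengths in mm; the calibration is good to about 2 mm. A picture is of the moment at which its call begins. There is no depth.
- ctrl.close_job(): hands the job in, once; it reports no verdict.
The state is a dict: "t": time; "qpos": joint angles; "qvel": joint speeds; "joint_torque": joint torques, N m; "ee_pos": TCP position; "orientation": TCP orientation; "ft_force": force on the tool from outside, world axes, zero at the start; "moment": the same for the moment, N m; "width": finger opening in mm.
Only numpy, scipy, OpenCV 4.12 (cv2) and the standard library are available. Lean on these libraries where they do the work, as an engineer would, in place of code of your own. Each camera call takes 0.05 s, during which the arm holds its last target.

## Task

Move the four wooden furniture feet out of the rack they stand in and into the empty rack, one to each compartment, with their order reversed as seen from the robot: the foot that is leftmost in its row now goes to the right end of the other row, the next one beside it, and so on. Stand each foot upright on its base on the compartment's floor, set it down gently, and do not drop any or knock any over.

Things in the scene. Friction and masses are not known exactly. Their poses are not given: they have to be found in the camera images.
- bun_foot: Squat pale-wood bun foot, round, 44 mm tall; widest (50 mm across, straight-sided) from 12 to 36 mm above its underside, narrowing to 38 mm at the underside and 34 mm at the flat top. About 55 g. Origin: centre of its underside; z up when it stands.
- peg_foot: Tall slender pale-wood foot, round, 95 mm tall: base 44 mm across up to 12 mm, tapering to a straight neck 26 mm across from 50 mm up to the top. About 55 g. Origin: centre of its underside; z up when it stands.
- round_foot: Plain pale-wood cylinder, 38 mm across and 70 mm tall, two dark lines near its foot. About 60 g. Origin: centre of its underside; z up when it stands.
- square_foot: Pale-wood square block, 40 x 40 mm and 60 mm tall. About 70 g; x and y are normal to its sides. Origin: centre of its underside; z up when it stands.
- seat_bun: The plywood seat that starts carrying the bun foot: fixed on the full rack, all four alike, 75 x 75 mm; a square tray with a 68 x 68 mm floor whose upper side is 6 mm above this body's origin (centre of its underside) and a lip 6 mm higher all round. Which place in the row it has changes from start to start.
- seat_peg: The plywood seat that starts carrying the peg foot: fixed on the full rack, all four alike, 75 x 75 mm; a square tray with a 68 x 68 mm floor whose upper side is 6 mm above this body's origin (centre of its underside) and a lip 6 mm higher all round. Which place in the row it has changes from start to start.
- seat_round: The plywood seat that starts carrying the round foot: fixed on the full rack, all four alike, 75 x 75 mm; a square tray with a 68 x 68 mm floor whose upper side is 6 mm above this body's origin (centre of its underside) and a lip 6 mm higher all round. Which place in the row it has changes from start to start.
- seat_square: The plywood seat that starts carrying the square foot: fixed on the full rack, all four alike, 75 x 75 mm; a square tray with a 68 x 68 mm floor whose upper side is 6 mm above this body's origin (centre of its underside) and a lip 6 mm higher all round. Which place in the row it has changes from start to start.
- full_rack: Rack where the feet start (nearer or farther of the two): fixed steel plate 84 (x) x 344 (y) x 6 mm, end strips 14 mm high, four plywood seats in a row at y = +114, +38, -38, -114 mm. Undersides of the feet are 12 mm above the table. Origin: centre of its underside, on the table; y along the row to the robot's left, x away from the robot (within 9 degrees).
- empty_rack: Rack to fill: fixed dark wooden rack 84 (x) x 344 (y) mm, end blocks 28 mm high, four compartments 68 mm square in a row at y = +114, +38, -38, -114 mm. Their floors are 12 mm above the table; the 8 mm thick walls rise 6 mm above the floors. Origin: centre of its underside, on the table; y along the row to the robot's left, x away from the robot (within 9 degrees).
Not all that is in view belongs to the job. Leave any purple or red look-alike of the peg_foot alone.

How it is judged:
By the outcome, as a careful person would: the job done as asked, in the order asked, and still so for the second after the job is handed in, with the robot touching nothing.
It also fails if it takes over 90 s, if anything falls off the work surface, if the arm or the gripper's body presses on something with over 40 N, if the wrist force passes 120 N, or if a joint passes its speed limit or range.

## Working session

There is one attempt and no reset: what is moved stays moved. The work goes in short steps, Python scripts to look and compute and a tool call to move; the robot and the scene stay as the last step left them, time stands still between calls to the robot, and variables do not carry over. Pictures are saved under pics/ and viewed, and the job is handed in when it is done.

Besides the shell and the picture viewer there is one more tool, called as a command line: name --argument value ..., lists and objects as JSON in quotes. move_arm: Moves the arm, as the interface text tells. Its arguments: {"type":"object","properties":{"increments":{"type":"array","items":{"type":"number"}}},"required":["increments"]}

```bash
mkdir -p pics; ls; python3 - <<'E'
from workcell import ctrl
import cv2,numpy as np
print(ctrl.get_obs(), ctrl.grip_point_offset)
for n in("top","side"):
    d=ctrl.get_image(n); cv2.imwrite(f"pics/{n}0.png",d["frame"][:,:,::-1])
    print(n,d["vertical_fov"],d["cx"],d["cy"],np.round(d["pose"],3).tolist())
E
```

```text
pics
{'t': 0.0, 'qpos': array([ 1.17301365e+00,  4.23830804e-01,  1.63068141e+00, -4.63579286e-06,
        1.08859970e+00, -1.89799345e-02]), 'qvel': array([0.00036861, 0.00030111, 0.00030194, 0.00113121, 0.00158164,
       0.00030715]), 'joint_torque': array([ 1.87336758e-03, -5.44636846e+01, -2.73662138e+01,  6.44563045e-02,
        2.29376979e-02, -1.33212179e-04]), 'ee_pos': array([230.88142851, 580.19589119, 221.91133981]), 'orientation': array([-5.91408910e-01, -3.08510696e+00,  2.33592013e-03]), 'ft_force': array([ 0.47499681, -0.20327108,  0.01062703]), 'moment': array([ 0.00351473, -0.04742452, -0.03841877]), 'width': 88.03570274018367} 18.700000000000003
top 43.561158813299365 316.5232719091157 240.4625640457424 [[-0.003, -0.998, 0.057, 536.221], [-1.0, 0.002, -0.012, -9.136], [0.012, -0.057, -0.998, 885.664], [0.0, 0.0, 0.0, 1.0]]
side 51.69354873504028 326.0053855694069 238.67665738788355 [[-0.745, -0.369, 0.555, 220.415], [-0.667, 0.387, -0.637, 422.243], [0.021, -0.845, -0.534, 397.263], [0.0, 0.0, 0.0, 1.0]]
```

View pics/top0.png

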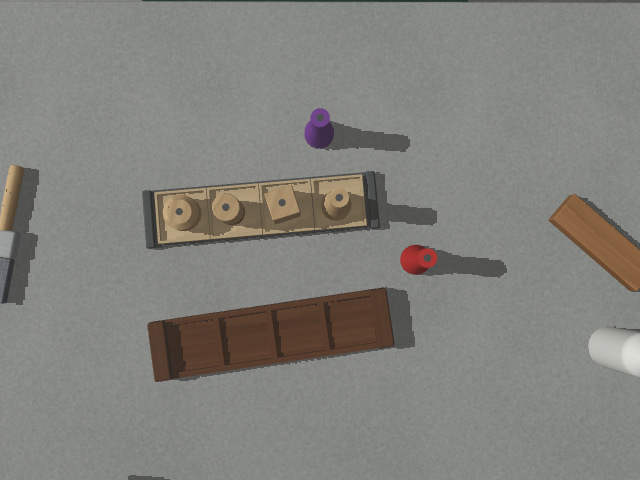

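View pics/side0.png

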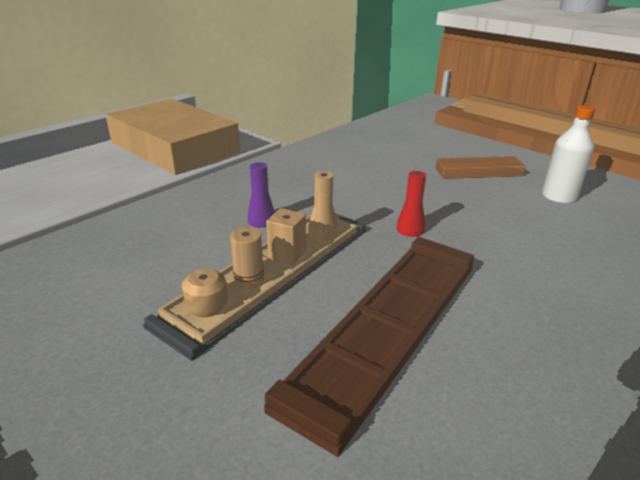

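The top view shows, left to right, bun (180,212), round (226,207), square (282,203) and peg (338,200) in the pale farther rack. The empty dark rack is nearer. The purple (320,130) and red (415,260) look-alikes stand off the racks and are to be left alone. I'll locate the dark top dots and the rack edges.

```bash
cat > h.py <<'E'
import numpy as np,cv2
from workcell import ctrl
def cam(n):
    d=ctrl.get_image(n); return d
def ray(d,u,v):
    f=240/np.tan(np.radians(d["vertical_fov"])/2); P=np.array(d["pose"])
    r=P[:3,:3]@np.array([(u-d["cx"])/f,(v-d["cy"])/f,1]); return P[:3,3],r
def onz(d,u,v,z):
    o,r=ray(d,u,v); return o+r*(z-o[2])/r[2]
def proj(d,p):
    f=240/np.tan(np.radians(d["vertical_fov"])/2); P=np.array(d["pose"])
    c=P[:3,:3].T@(np.array(p)-P[:3,3]); return c[:2]/c[2]*f+[d["cx"],d["cy"]]
def dot(d,u,v,r=7,thr=95):
    g=cv2.cvtColor(d["frame"],cv2.COLOR_RGB2GRAY).astype(float)
    u,v=int(u),int(v); w=g[v-r:v+r+1,u-r:u+r+1]; m=np.clip(thr-w,0,None)
    yy,xx=np.mgrid[v-r:v+r+1,u-r:u+r+1]; return (m*xx).sum()/m.sum(),(m*yy).sum()/m.sum(),int((m>0).sum())
E
python3 - <<'E'
from h import *
d=cam("top");s=cam("side")
Z=dict(bun=56,round=82,square=72,peg=107)
T=dict(bun=(179,212),round=(226,207),square=(282,202),peg=(339,198))
S=dict(bun=(203,278),round=(246,237),square=(286,216),peg=(323,175))
for k in Z:
    a=dot(d,*T[k],r=5);b=dot(s,*S[k],r=4)
    p=onz(d,a[0],a[1],Z[k]);q=onz(s,b[0],b[1],Z[k]); print(k,np.round(a,1),np.round(b,1),p.round(1),q.round(1))
f=d["frame"][:,:,::-1]
cv2.imwrite("pics/c1.png",cv2.resize(f[165:255,140:390],None,fx=3.2,fy=3.2,interpolation=cv2.INTER_CUBIC))
cv2.imwrite("pics/c2.png",cv2.resize(f[280:390,140:400],None,fx=3,fy=3,interpolation=cv2.INTER_CUBIC))
E
```

```text
bun [178.8 211.   35. ] [202.7 276.5  26. ] [624.7 171.6  56. ] [623.1 172.4  56. ]
round [225.3 206.8  38. ] [245.1 233.7  18. ] [627.5 103.7  82. ] [626.  104.9  82. ]
square [281.6 202.2  35. ] [285.9 216.5  12. ] [634.8  28.7  72. ] [633.3  29.8  72. ]
peg [338.9 197.1  39. ] [323.5 174.3  10. ] [637.2 -47.7 107. ] [635.5 -45.7 107. ]
```

View pics/c1.png

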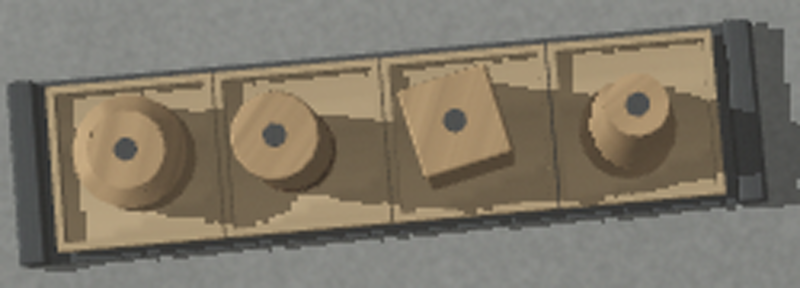

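View pics/c2.png

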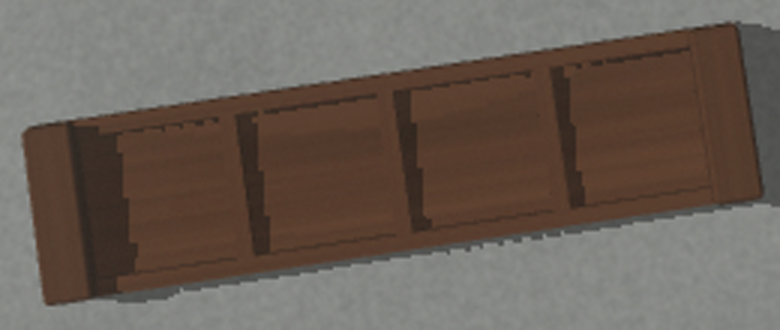

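Both crops confirm the four pale feet, each with a dark dot on its top. Top and side positions agree to about 2 mm. The square is turned by about 18° and the empty rack by about 8°. Next I'll measure the rack corners and the square's yaw.

```bash
cat >> h.py <<'E'
from scipy.spatial.transform import Rotation as R
def tr(o,x,y,z,h):
    """shift/turn from the measured pose to TCP x,y,z, jaw heading h deg"""
    M=R.from_rotvec(o["orientation"]).as_matrix()
    d=M.T@(np.array([x,y,z])-o["ee_pos"]); hd=np.degrees(np.arctan2(M[1,1],M[0,1]))
    return np.r_[d,-((h-hd+90)%180-90)].round(1)
E
python3 - <<'E'
from h import *
d=cam("top");s=cam("side")
im=d["frame"]
hsv=cv2.cvtColor(im,cv2.COLOR_RGB2HSV)
m=((hsv[...,1]>90)&(hsv[...,2]<150)&((hsv[...,0]<15))).astype(np.uint8)
m[:, :140]=0;m[:,400:]=0;m[:275]=0
m=cv2.morphologyEx(m,cv2.MORPH_CLOSE,np.ones((5,5)))
c=max(cv2.findContours(m,0,2)[0],key=cv2.contourArea)
r=cv2.minAreaRect(c);print(r);
# end-block outer top corners z=28 (crop /3)
C=[(23,130),(45,303),(738,24),(762,196)]
P=np.array([onz(d,139.67+u/3,279.67+v/3,28) for u,v in C]);print("end tops",P.round(1).tolist(),P.mean(0).round(1))
l=P[0]-P[2];w=P[0]-P[1];print(np.linalg.norm(l),np.linalg.norm(w),np.degrees(np.arctan2(-l[0],l[1])))
# inner dividers/left faces: full rack seat outer corners z=18
C=[(45,88),(62,252),(713,28),(727,193)]
F=np.array([onz(d,139.8+u/3.2,164.8+v/3.2,18) for u,v in C]);print("seats",F.round(1).tolist(),F.mean(0).round(1))
l=F[0]-F[2];w=F[0]-F[1];print(np.linalg.norm(l),np.linalg.norm(w),np.degrees(np.arctan2(-l[0],l[1])))
# square top corners
Q=np.array([onz(d,139.8+u/3.2,164.8+v/3.2,72)[:2] for u,v in [(400,97),(485,65),(512,155),(428,178)]]);print(Q.round(1).tolist(),Q.mean(0))
for i in range(4):
    e=Q[(i+1)%4]-Q[i];print(np.linalg.norm(e).round(1),np.degrees(np.arctan2(e[1],e[0])).round(1))
# red/purple base
for n,(u,v) in dict(red=(428,258),pur=(320,117)).items(): print(n,onz(d,u,v,95).round(0))
f=s["frame"][:,:,::-1]
cv2.imwrite("pics/c3.png",cv2.resize(f[230:460,255:485],None,fx=2.6,fy=2.6,interpolation=cv2.INTER_CUBIC))
E
```

```text
((269.8364562988281, 333.965576171875), (59.20782470703125, 241.84361267089844), 81.50727081298828)
end tops [[468.6, 220.4, 28.0], [387.9, 209.1, 28.0], [517.4, -117.7, 28.0], [436.3, -128.3, 28.0]] [452.6  45.9  28. ]
341.5962112512726 81.4863975194936 8.210868231291505
seats [[656.0, 216.1, 18.0], [581.7, 207.6, 18.0], [683.2, -86.8, 18.0], [607.8, -92.7, 18.0]] [632.2  61.1  18. ]
304.19501037609433 74.87439405018836 5.113997363832084
[[644.5, 51.5], [658.2, 15.3], [619.7, 3.9], [609.9, 39.6]] [633.09271001  27.57548946]
38.7 -69.3
40.2 -163.4
37.0 105.3
36.6 19.0
red [ 558. -165.   95.]
pur [746. -24.  95.]
```

View pics/c3.png

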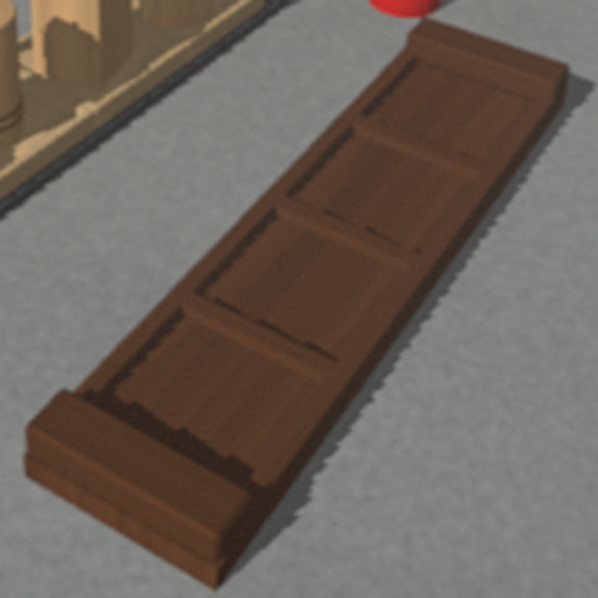

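```bash
python3 - <<'E'
from h import *
o=ctrl.get_obs()
print(tr(o,624,172,140,5))
s=cam("side")
E=[onz(s,255+u/2.6-.3,230+v/2.6-.3,28) for u,v in [(65,392),(28,430),(428,20),(568,68),(215,556),(250,490)]]
for e in E: print(e.round(1))
E
```

```text
[-516.2 -234.2   82.5   63.3]
[466.9 201.8  28. ]
[463.9 222.8  28. ]
[ 511.2 -112.    28. ]
[ 433.2 -122.4   28. ]
[381.6 216.2  28. ]
[389.4 188.7  28. ]
```

move_arm --increments '[0,-26,-12,2,3,0,-67,-30,6,8,0,-114,-52,12,14,0,-165,-75,20,20,0,-217,-98,28,27,0,-268,-122,38,33,0,-320,-145,48,39,0,-372,-169,58,46,0,-423,-192,66,52,0,-470,-213,74,58,0,-501,-227,80,61,0,-516,-234,82,63.3]'

```text
t: 1.85
ee_pos: [624.8, 170.9, 140.1]
orientation: [-2.126, -2.312, 0.001]
ft_force: [-0.2, 0.6, 0.7]
width: 87.7
```

```bash
python3 - <<'E'
from h import *
o=ctrl.get_obs()
print(o["ee_pos"],o["qpos"],tr(o,624,172,23,5))
E
```

```text
[624.76131727 170.85093082 140.07789706] [ 2.48697966e-01  5.52378312e-01  1.63047996e+00 -3.37737975e-04
  9.59439405e-01  1.65080381e-01] [  1.3  -0.6 117.1  -0.2]
```

move_arm --increments '[0,1,-0.6,20,0,0,1.3,-0.6,50,0,0,1.3,-0.6,80,0,0,1.3,-0.6,102,0,0,1.3,-0.6,112,0,0,1.3,-0.6,117,0,0,1.3,-0.6,117,0]'

```text
t: 2.72
ee_pos: [624.3, 172.3, 23.4]
orientation: [2.126, 2.313, -0.0]
ft_force: [0.6, -0.4, 0.3]
width: 88.1
```

```bash
python3 - <<'E'
from h import *
o=ctrl.get_obs()
print(o["ee_pos"],tr(o,624,172,23,5))
for n in("top","side"):
    cv2.imwrite(f"pics/{n}1.png",cam(n)["frame"][:,:,::-1])
E
```

```text
[624.28407617 172.26408263  23.40976755] [-0.2 -0.3  0.4 -0.2]
```

View pics/side1.png

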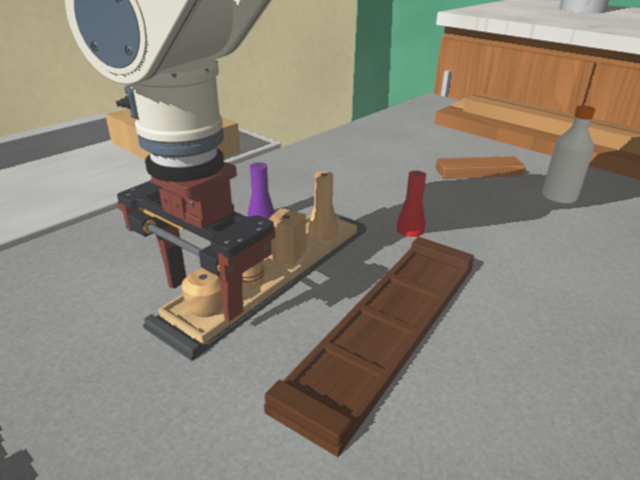

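The fingers at (170,262) and (233,290) straddle the bun (203,290) and clear the lips. I'll close now.

move_arm --increments '[40,0,0,0,0,80,0,0,0,0,95,0,0,0,0,105,0,0,0,0,115,0,0,0,0,140,0,0,0,0,180,0,0,0,0,255,0,0,0,0,255,0,0,0,0,255,0,0,0,0]'

```text
t: 4.08
ee_pos: [624.6, 172.1, 23.9]
orientation: [2.126, 2.312, 0.001]
ft_force: [-0.8, -0.3, 0.5]
width: 49.7
```

```bash
python3 - <<'E'
from h import *
o=ctrl.get_obs()
print(o["ee_pos"],o["width"],tr(o,624,172,140,5),tr(o,467.3,-65.3,140,8.2),tr(o,467.3,-65.3,23.5,8.2))
E
```

```text
[624.58796511 172.147512    23.92043601] 49.73402996483898 [-1.000e-01 -5.000e-01 -1.161e+02 -2.000e-01] [-223.5 -176.5 -116.2   -3.4] [-223.5 -176.6    0.3   -3.4]
```

move_arm --increments '[255,0,0,-5,0,255,0,0,-20,0,255,0,0,-50,0,255,0,0,-85,0,255,0,0,-108,0,255,0,0,-116,0,255,-20,-16,-116,0,255,-55,-43,-116,-1,255,-95,-75,-116,-2,255,-135,-107,-116,-3,255,-175,-138,-116,-3.4,255,-205,-162,-116,-3.4]'

```text
t: 5.58
ee_pos: [478.5, -47.0, 139.6]
orientation: [-2.057, -2.374, 0.0]
ft_force: [1.2, -0.7, -0.6]
width: 49.5
```

```bash
python3 - <<'E'
from h import *
o=ctrl.get_obs()
print(o["ee_pos"],o["width"],tr(o,467.3,-65.3,24,8.2))
E
```

```text
[478.52956828 -46.96200076 139.61433145] 49.520674360642126 [-16.6 -13.7 115.6  -0. ]
```

move_arm --increments '[255,-12,-10,0,0,255,-16.6,-13.7,5,0,255,-16.6,-13.7,30,0,255,-16.6,-13.7,60,0,255,-16.6,-13.7,85,0,255,-16.6,-13.7,98,0,255,-16.6,-13.7,103,0,255,-16.6,-13.7,103,0]'

```text
t: 6.58
ee_pos: [467.7, -65.2, 36.7]
orientation: [2.057, 2.374, -0.0]
ft_force: [0.7, -0.5, -0.1]
width: 49.5
```

```bash
python3 - <<'E'
from h import *
o=ctrl.get_obs()
print(o["ee_pos"],o["ft_force"],tr(o,467.3,-65.3,24,8.2))
for n in("top","side"):
    f=cam(n)["frame"][:,:,::-1]
    f=f[150:400,300:550] if n=="side" else f[240:400,140:400]
    cv2.imwrite(f"pics/{n}2.png",cv2.resize(f,None,fx=2.4,fy=2.4,interpolation=cv2.INTER_CUBIC))
E
```

```text
[467.73670413 -65.17556904  36.72704396] [ 0.73244083 -0.53605806 -0.14049298] [-0.1 -0.4 12.7 -0. ]
```

View pics/side2.png

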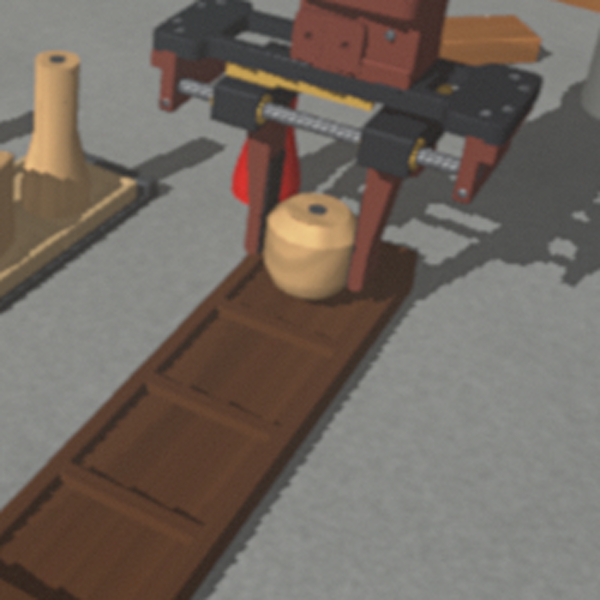

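View pics/top2.png

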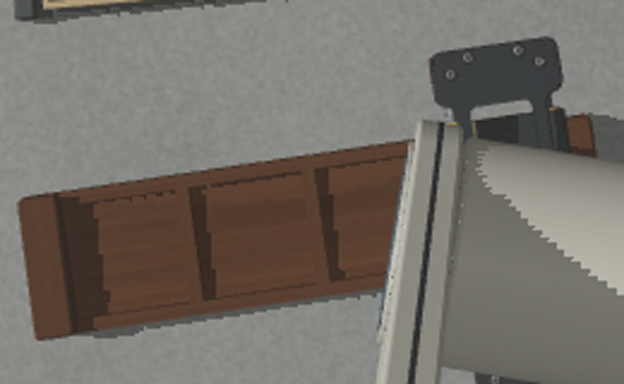

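The bun (310,245 in the crop) hangs over the rightmost compartment, between the walls. I'll lower it slowly.

move_arm --increments '[255,0,-0.4,4,0,255,0,-0.4,7,0,255,0,-0.4,9.5,0,255,0,-0.4,11,0,255,0,-0.4,12,0,255,0,-0.4,12.5,0,255,0,-0.4,12.5,0]'

```text
t: 7.55
ee_pos: [467.6, -65.4, 24.7]
orientation: [2.057, 2.373, 0.001]
ft_force: [0.3, 0.5, 0.3]
width: 49.4
```

```bash
python3 - <<'E'
from h import *
o=ctrl.get_obs()
print(o["ee_pos"],o["ft_force"],o["width"])
f=cam("side")["frame"][:,:,::-1][200:320,360:480]
cv2.imwrite(f"pics/side3.png",cv2.resize(f,None,fx=5,fy=5,interpolation=cv2.INTER_CUBIC))
E
```

```text
[467.61331828 -65.4192088   24.74450927] [0.29637516 0.5223996  0.31336152] 49.386594993557225
```

View pics/side3.png

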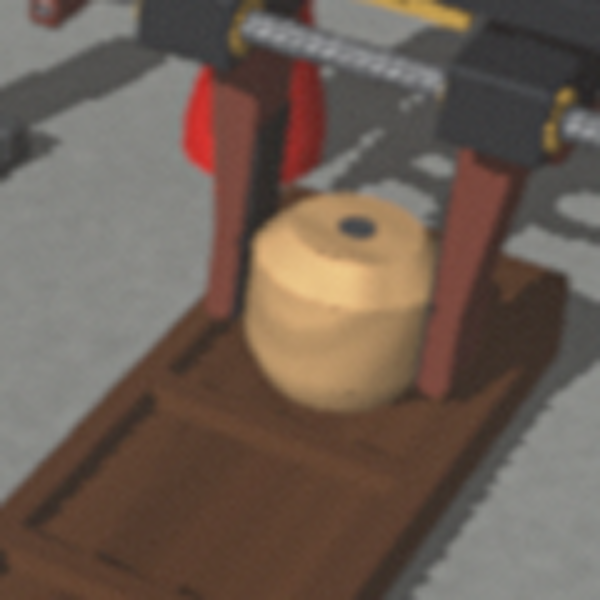

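move_arm --increments '[255,0,0,0.4,0,255,0,0,0.8,0,255,0,0,1.1,0,255,0,0,1.1,0]'

```text
t: 8.1
ee_pos: [467.7, -65.4, 23.9]
orientation: [2.057, 2.373, 0.001]
ft_force: [-1.7, -0.1, 4.5]
width: 49.3
```

Floor contact at 4.5 N. I'll release, check, and retreat.

move_arm --increments '[110,0,0,-0.2,0,95,0,0,-0.2,0,70,0,0,-0.2,0,40,0,0,-0.2,0,0,0,0,-0.2,0,0,0,0,-0.2,0,0,0,0,-10,0,0,0,0,-40,0,0,0,0,-80,0,0,0,0,-110,0,0,0,0,-116,0]'

```text
t: 9.48
ee_pos: [468.8, -65.6, 142.1]
orientation: [2.054, 2.371, 0.004]
ft_force: [-0.9, -0.5, 0.0]
width: 87.7
```

```bash
python3 - <<'E'
from h import *
o=ctrl.get_obs()
print(o["ee_pos"],o["ft_force"],tr(o,626.8,104.3,140,5))
f=cam("side")["frame"][:,:,::-1][130:330,300:500]
cv2.imwrite(f"pics/side4.png",cv2.resize(f,None,fx=3,fy=3,interpolation=cv2.INTER_CUBIC))
E
```

```text
[468.78575356 -65.61423906 142.14968006] [-0.88750059 -0.45455156  0.02209542] [145.7 180.6   2.9   3.2]
```

View pics/side4.png

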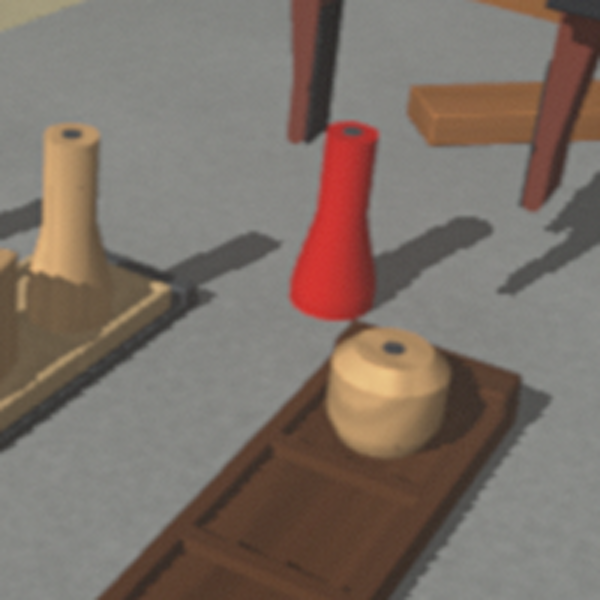

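The bun stands in the right compartment (390,395 in the crop). Next is the round foot.

move_arm --increments '[0,10,12,1,0,0,30,37,2,1,0,58,72,3,2,0,88,109,3,3,0,116,144,3,3.2,0,136,168,3,3.2,0,145.7,180.6,3,3.2,0,145.7,180.6,10,3.2,0,145.7,180.6,20,3.2,0,145.7,180.6,25,3.2]'

```text
t: 10.78
ee_pos: [625.2, 103.4, 115.9]
orientation: [2.122, 2.313, 0.001]
ft_force: [-0.0, 0.6, -0.3]
width: 87.7
```

```bash
python3 - <<'E'
from h import *
o=ctrl.get_obs()
print(o["ee_pos"],o["ft_force"],tr(o,626.8,104.3,40,5))
E
```

```text
[625.23000383 103.39833853 115.88444455] [-0.0284309   0.57385567 -0.34592479] [ 0.9  1.5 75.9 -0.1]
```

move_arm --increments '[0,0.9,1.5,10,0,0,0.9,1.5,35,0,0,0.9,1.5,60,0,0,0.9,1.5,72,0,0,0.9,1.5,76,0,50,0.9,1.5,76,0,90,0.9,1.5,76,0,120,0.9,1.5,76,0,135,0.9,1.5,76,0,150,0.9,1.5,76,0,180,0.9,1.5,76,0,255,0.9,1.5,76,0]'

```text
t: 12.28
ee_pos: [626.9, 104.3, 40.0]
orientation: [2.122, 2.313, 0.001]
ft_force: [-0.2, 0.4, 2.7]
width: 37.6
```

move_arm --increments '[255,0,0,0,0,255,0,0,0,0]'

```text
t: 12.52
ee_pos: [626.9, 104.3, 40.0]
orientation: [2.122, 2.313, 0.001]
ft_force: [0.4, -0.4, 0.4]
width: 37.8
```

```bash
python3 - <<'E'
from h import *
o=ctrl.get_obs()
print(o["ee_pos"],o["width"],o["ft_force"],tr(o,456.4,9.9,140,8.2))
E
```

```text
[626.87903039 104.34063642  40.03457607] 37.778790410622435 [ 0.37894534 -0.38863826  0.4392004 ] [ -79.6 -177.7 -100.2   -3.3]
```

move_arm --increments '[255,0,0,-5,0,255,0,0,-20,0,255,0,0,-50,0,255,0,0,-80,0,255,0,0,-100,0,255,-8,-18,-100,0,255,-22,-49,-100,-1,255,-38,-85,-100,-2,255,-54,-120,-100,-3,255,-68,-152,-100,-3.3,255,-77,-172,-100,-3.3,255,-79.6,-177.7,-100,-3.3]'

```text
t: 14.02
ee_pos: [455.5, 9.5, 140.1]
orientation: [2.056, 2.372, 0.001]
ft_force: [0.8, -0.1, -0.3]
width: 37.6
```

```bash
python3 - <<'E'
from h import *
o=ctrl.get_obs()
print(o["ee_pos"],o["width"],o["ft_force"],tr(o,456.4,9.9,40,8.2))
E
```

```text
[455.45274993   9.47667449 140.1301068 ] 37.62846288502452 [ 0.75538701 -0.12053234 -0.30350605] [  0.4   0.8 100.1  -0. ]
```

move_arm --increments '[255,0.4,0.8,10,0,255,0.4,0.8,35,0,255,0.4,0.8,65,0,255,0.4,0.8,85,0,255,0.4,0.8,92,0,255,0.4,0.8,96,0,255,0.4,0.8,98,0,255,0.4,0.8,99.2,0,255,0.4,0.8,99.2,0]'

```text
t: 15.15
ee_pos: [456.7, 9.9, 41.3]
orientation: [2.055, 2.372, 0.002]
ft_force: [-0.4, 0.2, -0.9]
width: 37.3
```

```bash
python3 - <<'E'
from h import *
o=ctrl.get_obs()
print(o["ee_pos"],o["width"],o["ft_force"])
f=cam("side")["frame"][:,:,::-1][170:370,280:480]
cv2.imwrite(f"pics/side5.png",cv2.resize(f,None,fx=3,fy=3,interpolation=cv2.INTER_CUBIC))
E
```

```text
[456.69995449   9.86347207  41.30355036] 37.304069411806395 [-0.36341772  0.1882768  -0.94112607]
```

View pics/side5.png

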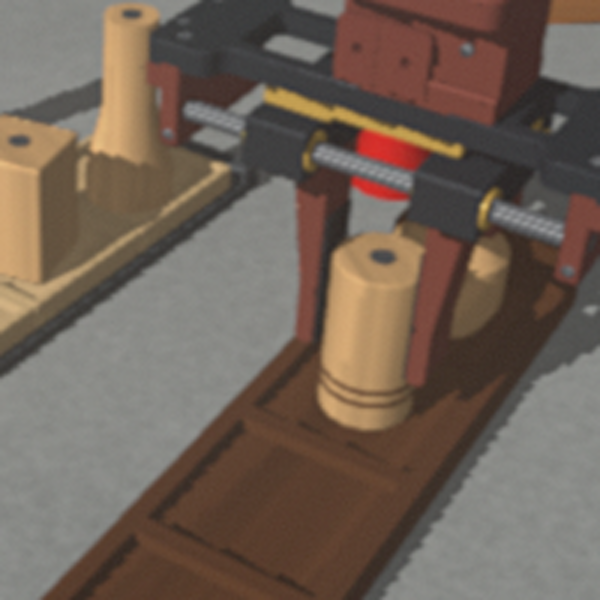

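The round foot (368,400 in the crop) is just above the second compartment from the right. I'll ease it down until it touches.

move_arm --increments '[255,0,0,0.5,0,255,0,0,0.9,0,255,0,0,1.2,0,255,0,0,1.2,0]'

```text
t: 15.7
ee_pos: [456.7, 9.9, 40.1]
orientation: [2.055, 2.372, 0.002]
ft_force: [-1.1, -0.5, -0.0]
width: 37.8
```

move_arm --increments '[255,0,0,0.3,0,255,0,0,0.6,0,255,0,0,0.6,0]'

```text
t: 16.08
ee_pos: [456.7, 9.8, 39.9]
orientation: [2.056, 2.372, 0.001]
ft_force: [-2.4, 0.2, 8.6]
width: 37.6
```

move_arm --increments '[255,0,0,-0.2,0,135,0,0,-0.2,0,120,0,0,-0.2,0,90,0,0,-0.2,0,40,0,0,-0.2,0,0,0,0,-0.2,0,0,0,0,-0.2,0,0,0,0,-10,0,0,0,0,-40,0,0,0,0,-75,0,0,0,0,-96,0,0,0,0,-100,0]'

```text
t: 17.58
ee_pos: [457.4, 10.0, 141.7]
orientation: [2.054, 2.37, 0.005]
ft_force: [0.4, -0.7, -0.6]
width: 87.6
```

```bash
python3 - <<'E'
from h import *
o=ctrl.get_obs()
print(o["ee_pos"],o["width"],o["ft_force"],tr(o,634,29.2,125,18))
f=cam("side")["frame"][:,:,::-1][130:370,240:480]
cv2.imwrite(f"pics/side6.png",cv2.resize(f,None,fx=2.5,fy=2.5,interpolation=cv2.INTER_CUBIC))
E
```

```text
[457.38873527   9.97082492 141.71197225] 87.56551363791974 [ 0.35300465 -0.73676415 -0.63640357] [ -6.  177.4  17.8  -9.8]
```

View pics/side6.png

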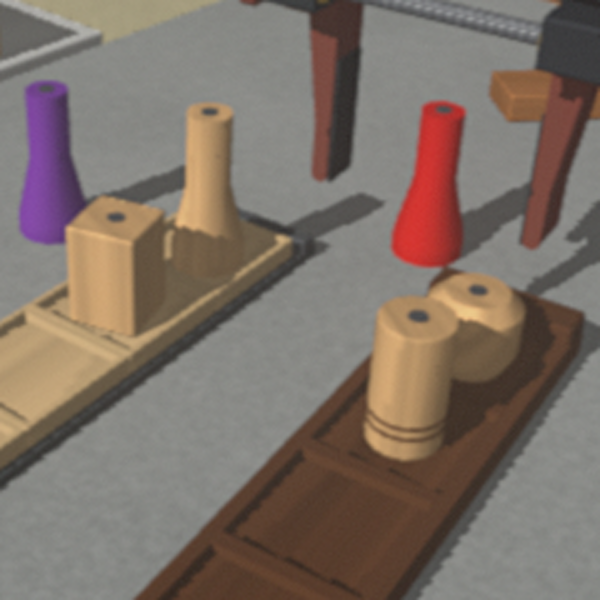

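Both feet stand in their compartments: round (410,380) and bun (478,325) in the crop. The square is next, with the jaws turned to 18°.

move_arm --increments '[0,0,12,0,-1,0,-1,40,0,-3,0,-3,80,0,-5,0,-4,120,0,-7,0,-5,152,0,-9,0,-6,172,2,-9.8,0,-6,177.4,8,-9.8,0,-6,177.4,18,-9.8,0,-6,177.4,25,-9.8]'

```text
t: 18.75
ee_pos: [632.2, 29.2, 115.6]
orientation: [1.845, 2.539, 0.001]
ft_force: [0.0, 0.1, 0.2]
width: 87.8
```

```bash
python3 - <<'E'
from h import *
o=ctrl.get_obs()
print(o["ee_pos"],o["ft_force"],tr(o,634,29.2,38,18))
E
```

```text
[632.16031001  29.15115374 115.59832621] [0.02859692 0.09026827 0.15528651] [-0.4  1.6 77.6 -0. ]
```

move_arm --increments '[0,-0.4,1.6,10,0,0,-0.4,1.6,35,0,0,-0.4,1.6,60,0,0,-0.4,1.6,74,0,0,-0.4,1.6,77.5,0,50,-0.4,1.6,77.5,0,90,-0.4,1.6,77.5,0,120,-0.4,1.6,77.5,0,132,-0.4,1.6,77.5,0,145,-0.4,1.6,77.5,0,180,-0.4,1.6,77.5,0,255,-0.4,1.6,77.5,0]'

```text
t: 20.25
ee_pos: [634.1, 29.2, 38.3]
orientation: [1.845, 2.539, 0.001]
ft_force: [0.0, -0.4, 2.4]
width: 39.9
```

move_arm --increments '[255,0,0,0,0,255,0,0,0,0]'

```text
t: 20.5
ee_pos: [634.1, 29.2, 38.3]
orientation: [1.845, 2.539, 0.001]
ft_force: [-0.3, 0.8, 2.1]
width: 39.8
```

```bash
python3 - <<'E'
from h import *
o=ctrl.get_obs()
print(o["ee_pos"],o["width"],o["ft_force"],tr(o,445.6,85.1,138,8.2))
f=cam("side")["frame"][:,:,::-1][130:370,200:440]
cv2.imwrite(f"pics/side7.png",cv2.resize(f,None,fx=2.5,fy=2.5,interpolation=cv2.INTER_CUBIC))
E
```

```text
[634.0863309   29.15632304  38.28222434] 39.78780854154248 [-0.32940767  0.84670527  2.07402882] [ 111.2 -161.8 -100.3    9.8]
```

View pics/side7.png

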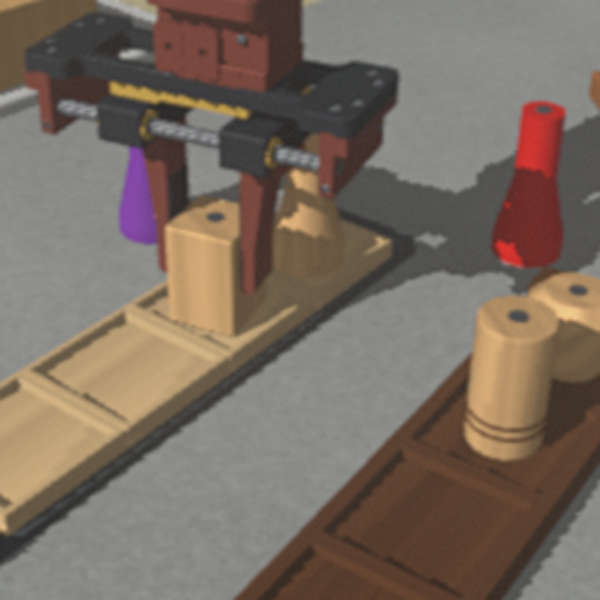

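Width is 39.8, so the square is held flush by its sides. I'll lift and carry it.

move_arm --increments '[255,0,0,-5,0,255,0,0,-20,0,255,0,0,-50,0,255,0,0,-80,0,255,0,0,-100,0,255,11,-16,-100,1,255,31,-45,-100,3,255,54,-78,-100,5,255,76,-111,-100,7,255,96,-140,-100,9,255,108,-157,-100,9.8,255,111.2,-161.8,-100,9.8]'

```text
t: 22.05
ee_pos: [444.6, 85.4, 138.0]
orientation: [2.054, 2.373, 0.001]
ft_force: [-0.0, -0.3, -0.7]
width: 39.8
```

```bash
python3 - <<'E'
from h import *
o=ctrl.get_obs()
print(o["ee_pos"],o["width"],o["ft_force"],tr(o,445.6,85.1,38.3,8.2))
E
```

```text
[444.59414746  85.3995319  138.03225822] 39.83835713641578 [-0.00910013 -0.31088993 -0.70914722] [-0.3  0.7 99.7  0. ]
```

move_arm --increments '[255,-0.3,0.7,10,0,255,-0.3,0.7,35,0,255,-0.3,0.7,65,0,255,-0.3,0.7,85,0,255,-0.3,0.7,92,0,255,-0.3,0.7,96,0,255,-0.3,0.7,98,0,255,-0.3,0.7,98.8,0,255,-0.3,0.7,98.8,0]'

```text
t: 23.18
ee_pos: [445.9, 85.1, 39.6]
orientation: [2.054, 2.372, 0.002]
ft_force: [-0.2, -0.1, -0.7]
width: 40.0
```

```bash
python3 - <<'E'
from h import *
o=ctrl.get_obs()
print(o["ee_pos"],o["width"],o["ft_force"])
f=cam("side")["frame"][:,:,::-1][200:420,250:470]
cv2.imwrite(f"pics/side8.png",cv2.resize(f,None,fx=2.7,fy=2.7,interpolation=cv2.INTER_CUBIC))
E
```

```text
[445.90657972  85.13805372  39.61764531] 39.99024031845598 [-0.21960548 -0.08803209 -0.70064597]
```

View pics/side8.png

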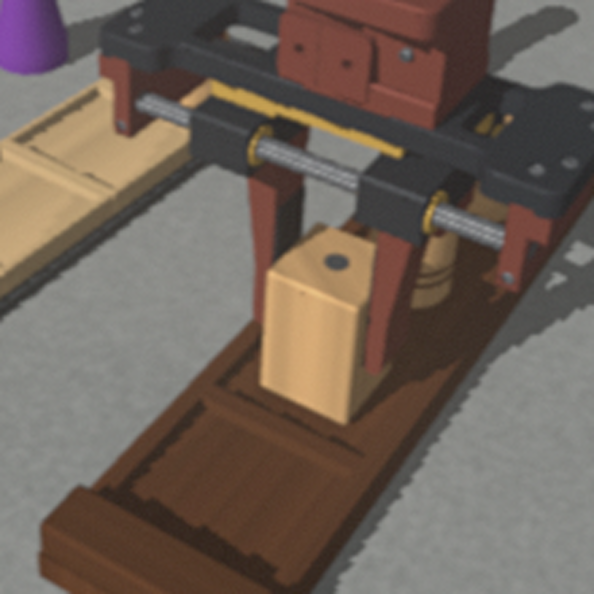

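move_arm --increments '[255,0,0,0.4,0,255,0,0,0.7,0,255,0,0,0.7,0]'

```text
t: 23.6
ee_pos: [445.8, 85.1, 38.9]
orientation: [2.054, 2.373, 0.002]
ft_force: [0.4, -0.6, -0.9]
width: 39.9
```

The square (315,330 in the crop) is in the third compartment, just above the floor. I'll keep easing it down.

move_arm --increments '[255,0,0,0.3,0,255,0,0,0.6,0,255,0,0,0.6,0]'

```text
t: 23.98
ee_pos: [445.8, 85.1, 38.3]
orientation: [2.054, 2.373, 0.002]
ft_force: [-0.3, -0.5, -0.3]
width: 39.9
```

move_arm --increments '[255,0,0,0.3,0,255,0,0,0.5,0,255,0,0,0.5,0]'

```text
t: 24.35
ee_pos: [445.9, 85.1, 38.2]
orientation: [2.054, 2.373, 0.002]
ft_force: [-1.9, 0.4, 7.1]
width: 39.8
```

move_arm --increments '[255,0,0,-0.2,0,132,0,0,-0.2,0,118,0,0,-0.2,0,90,0,0,-0.2,0,40,0,0,-0.2,0,0,0,0,-0.2,0,0,0,0,-0.2,0,0,0,0,-10,0,0,0,0,-40,0,0,0,0,-75,0,0,0,0,-96,0,0,0,0,-102,0]'

```text
t: 25.85
ee_pos: [446.3, 85.4, 142.0]
orientation: [2.053, 2.371, 0.006]
ft_force: [0.8, 0.8, -0.3]
width: 87.6
```

```bash
python3 - <<'E'
from h import *
o=ctrl.get_obs()
print(o["ee_pos"],o["width"],o["ft_force"],tr(o,636.4,-46.7,135,5))
f=cam("side")["frame"][:,:,::-1][130:430,240:540]
cv2.imwrite(f"pics/side9.png",cv2.resize(f,None,fx=2,fy=2,interpolation=cv2.INTER_CUBIC))
E
```

```text
[446.34705263  85.41056783 141.95325915] 87.56276356176501 [ 0.76234991  0.79804558 -0.26058435] [-158.   169.1    8.3    3.2]
```

View pics/side9.png

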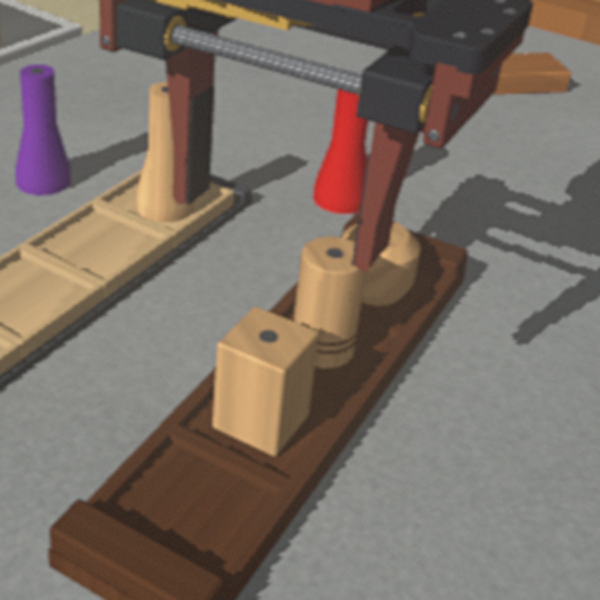

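All three stand upright. The peg foot, pale and in the pale rack, is next; red and purple stay put. I'll use a grip height of z = 62 on its neck.

move_arm --increments '[0,-11,12,0,0,0,-33,36,0,1,0,-66,71,0,2,0,-99,106,0,3,0,-129,138,0,3.2,0,-149,160,0,3.2,0,-158,169,0,3.2,0,-158,169,2,3.2,0,-158,169,5,3.2]'

```text
t: 27.02
ee_pos: [635.0, -46.3, 137.3]
orientation: [2.119, 2.314, 0.004]
ft_force: [0.3, -0.3, -0.1]
width: 87.8
```

```bash
python3 - <<'E'
from h import *
o=ctrl.get_obs()
print(o["ee_pos"],o["ft_force"],tr(o,636.4,-46.7,62,5))
s=cam("side");f=s["frame"][:,:,::-1][80:260,230:410]
cv2.imwrite(f"pics/side10.png",cv2.resize(f,None,fx=3,fy=3,interpolation=cv2.INTER_CUBIC))
E
```

```text
[634.98026944 -46.29655184 137.29966543] [ 0.32004958 -0.28276051 -0.10720887] [-0.5  1.  75.3  0.1]
```

View pics/side10.png

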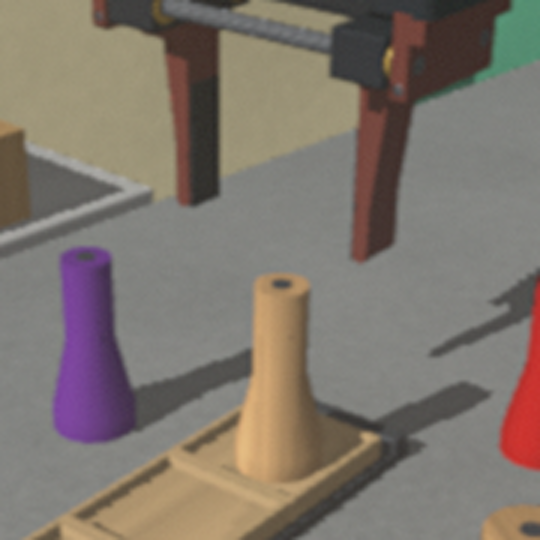

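The jaws are centred over the pale peg foot (280,285 in the crop), clear of purple (90,340). I'll descend and close.

move_arm --increments '[0,-0.5,1,10,0,0,-0.5,1,35,0,0,-0.5,1,60,0,0,-0.5,1,72,0,0,-0.5,1,75,0,60,-0.5,1,75,0,110,-0.5,1,75,0,150,-0.5,1,75,0,165,-0.5,1,75,0,175,-0.5,1,75,0,185,-0.5,1,75,0,220,-0.5,1,75,0]'

```text
t: 28.58
ee_pos: [636.1, -46.6, 62.1]
orientation: [2.119, 2.315, 0.004]
ft_force: [0.2, 0.5, 0.6]
width: 25.6
```

move_arm --increments '[255,0,0,0,0,255,0,0,0,0,255,0,0,0,0]'

```text
t: 28.95
ee_pos: [636.1, -46.6, 62.1]
orientation: [2.119, 2.315, 0.004]
ft_force: [-0.3, -0.9, -0.1]
width: 26.0
```

```bash
python3 - <<'E'
from h import *
o=ctrl.get_obs()
print(o["ee_pos"],o["width"],o["ft_force"],tr(o,434.7,160.3,172,8.2))
E
```

```text
[636.12606839 -46.59311256  62.06563303] 26.040029700200165 [-0.25334423 -0.85182593 -0.0629728 ] [ 223.8 -181.9 -110.9   -3.1]
```

move_arm --increments '[255,0,0,-5,0,255,0,0,-20,0,255,0,0,-55,0,255,0,0,-90,0,255,0,0,-110,0,255,16,-13,-110,0,255,50,-40,-110,-1,255,90,-73,-110,-2,255,134,-109,-110,-3,255,174,-141,-110,-3.1,255,205,-166,-110,-3.1,255,220,-178,-110,-3.1]'

```text
t: 30.45
ee_pos: [435.6, 157.8, 169.9]
orientation: [2.054, 2.375, -0.0]
ft_force: [0.4, -0.6, -0.2]
width: 25.5
```

```bash
python3 - <<'E'
from h import *
o=ctrl.get_obs()
print(o["ee_pos"],o["width"],o["ft_force"],tr(o,434.7,160.3,62,8.2))
E
```

```text
[435.56742694 157.84467311 169.94004288] 25.477530693004862 [ 0.37535732 -0.59819334 -0.21341203] [ 2.700e+00 -6.000e-01  1.079e+02  1.000e-01]
```

move_arm --increments '[255,2.7,-0.6,8,0,255,2.7,-0.6,35,0,255,2.7,-0.6,65,0,255,2.7,-0.6,90,0,255,2.7,-0.6,100,0,255,2.7,-0.6,104,0,255,2.7,-0.6,106,0,255,2.7,-0.6,106.7,0,255,2.7,-0.6,106.7,0]'

```text
t: 31.58
ee_pos: [435.1, 160.4, 63.7]
orientation: [2.053, 2.374, 0.001]
ft_force: [-0.4, -0.7, -0.5]
width: 25.9
```

```bash
python3 - <<'E'
from h import *
o=ctrl.get_obs()
print(o["ee_pos"],o["width"],o["ft_force"])
f=cam("side")["frame"][:,:,::-1][220:460,240:480]
cv2.imwrite(f"pics/side11.png",cv2.resize(f,None,fx=2.5,fy=2.5,interpolation=cv2.INTER_CUBIC))
E
```

```text
[435.08064332 160.41418655  63.74077165] 25.905230414555373 [-0.397885   -0.65754618 -0.50414493]
```

View pics/side11.png

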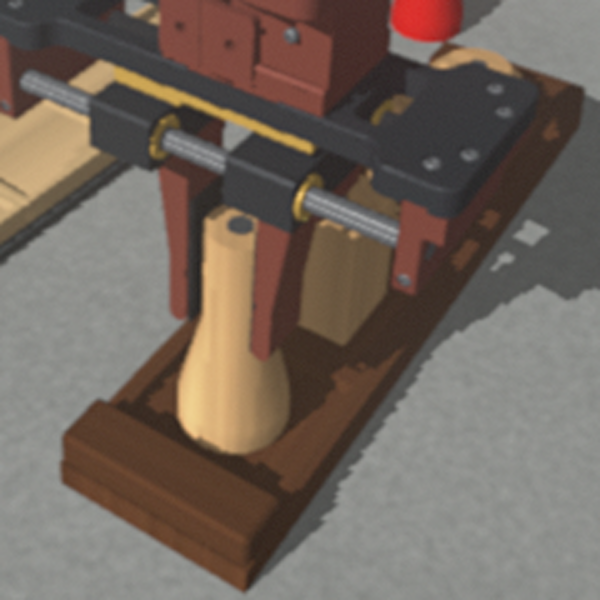

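The peg (230,400 in the crop) is inside the left compartment. I'll ease it down.

move_arm --increments '[255,0,0,0.5,0,255,0,0,0.9,0,255,0,0,1.2,0,255,0,0,1.2,0]'

```text
t: 32.12
ee_pos: [435.0, 160.4, 62.5]
orientation: [2.053, 2.375, 0.001]
ft_force: [0.3, -0.7, -0.4]
width: 25.7
```

move_arm --increments '[255,0,0,0.3,0,255,0,0,0.5,0,255,0,0,0.5,0]'

```text
t: 32.5
ee_pos: [435.0, 160.4, 62.0]
orientation: [2.053, 2.375, 0.001]
ft_force: [-0.3, 0.0, -0.2]
width: 25.7
```

move_arm --increments '[255,0,0,0.2,0,255,0,0,0.4,0,255,0,0,0.4,0]'

```text
t: 32.88
ee_pos: [435.0, 160.4, 61.9]
orientation: [2.053, 2.375, 0.001]
ft_force: [-0.4, -1.1, 6.3]
width: 25.8
```

move_arm --increments '[255,0,0,-0.2,0,175,0,0,-0.2,0,160,0,0,-0.2,0,120,0,0,-0.2,0,60,0,0,-0.2,0,0,0,0,-0.2,0,0,0,0,-0.2,0,0,0,0,-10,0,0,0,0,-40,0,0,0,0,-75,0,0,0,0,-110,0,0,0,0,-130,0]'

```text
t: 34.38
ee_pos: [435.4, 160.8, 194.4]
orientation: [2.052, 2.373, 0.005]
ft_force: [0.8, -0.7, -0.4]
width: 87.9
```

```bash
python3 - <<'E'
from h import *
o=ctrl.get_obs()
print(o["ee_pos"],o["width"],o["ft_force"],tr(o,400,380,220,40))
E
```

```text
[435.37864625 160.76791412 194.37505598] 87.94809840699698 [ 0.82841499 -0.67815703 -0.43801031] [222.   -3.3 -25.8 -31.7]
```

I'll move the arm aside for a clear view.

move_arm --increments '[0,20,0,-10,-3,0,60,-1,-20,-9,0,110,-2,-26,-16,0,160,-3,-26,-24,0,200,-3,-26,-30,0,222,-3,-26,-31.7,0,222,-3,-26,-31.7]'

```text
t: 35.25
ee_pos: [400.0, 380.6, 220.3]
orientation: [1.325, 2.843, 0.003]
ft_force: [-0.9, -0.7, 0.5]
width: 87.8
```

```bash
python3 - <<'E'
from h import *
d=cam("top");s=cam("side")
cv2.imwrite("pics/topF.png",d["frame"][:,:,::-1]);cv2.imwrite("pics/sideF.png",s["frame"][:,:,::-1])
for k,p,z in [("bun",(467,-65),56),("round",(456,10),82),("square",(446,85),72),("peg",(435,160),107)]:
    u,v=proj(d,[*p,z]);u2,v2=proj(s,[*p,z]);a=dot(d,round(u),round(v),r=5,thr=80);b=dot(s,round(u2),round(v2),r=5,thr=80)
    print(k,(u,v),a,onz(d,a[0],a[1],z).round(1),(u2,v2),b,onz(s,b[0],b[1],z).round(1))
E
```

```text
bun (np.float64(350.3037056528988), np.float64(325.0366382459848)) (np.float64(350.6363636363636), np.float64(323.5), 25) [469.1 -65.5  56. ] (np.float64(431.3586885949025), np.float64(245.76386902373827)) (np.float64(nan), np.float64(nan), 0) [nan nan nan]
round (np.float64(295.238716266558), np.float64(335.23122825352846)) (np.float64(295.72727272727275), np.float64(333.7090909090909), 32) [458.    9.3  82. ] (np.float64(407.70314990862397), np.float64(256.3873676381844)) (np.float64(nan), np.float64(nan), 0) [nan nan nan]
square (np.float64(239.5162579987377), np.float64(342.214696049095)) (np.float64(239.92323030907278), np.float64(341.7826520438684), 45) [446.6  84.5  72. ] (np.float64(374.1350037558758), np.float64(297.6935742341769)) (np.float64(374.1640378548896), np.float64(297.8454258675079), 33) [445.8  85.2  72. ]
peg (np.float64(177.6826402764037), np.float64(354.1806596978631)) (np.float64(178.08119304059653), np.float64(353.152444076222), 54) [436.3 159.5 107. ] (np.float64(335.95673929327916), np.float64(311.3032631197703)) (np.float64(335.4698795180723), np.float64(311.09437751004015), 56) [435.5 160.1 107. ]h.py:16: RuntimeWarning: invalid value encountered in scalar divide
  yy,xx=np.mgrid[v-r:v+r+1,u-r:u+r+1]; return (m*xx).sum()/m.sum(),(m*yy).sum()/m.sum(),int((m>0).sum())
```

View pics/topF.png

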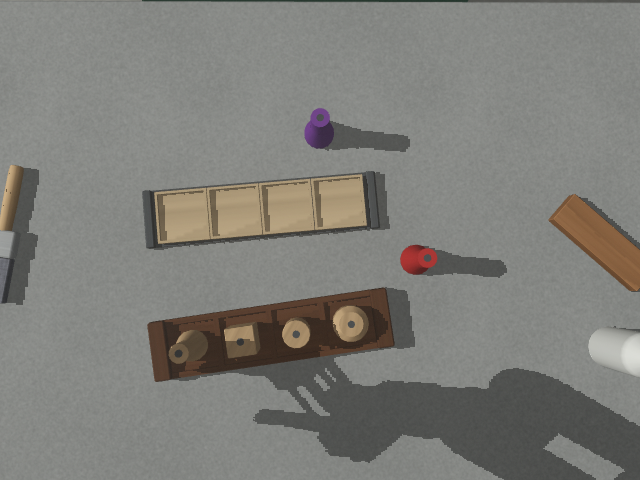

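View pics/sideF.png

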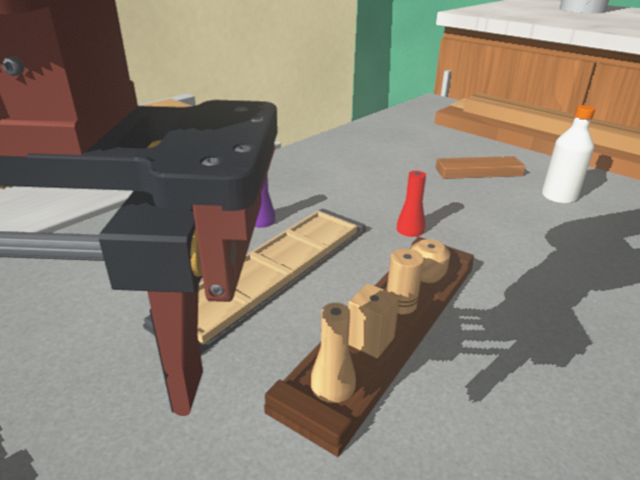

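All four stand upright in the dark rack. In the top view, left to right, they are peg (178,353), square (240,342), round (296,334) and bun (351,324). Red and purple have not moved. I'll hand the job in.

```bash
python3 -c "
from workcell import ctrl
print(ctrl.close_job())"
```

```text
the job is handed in; nothing more can be done
None
```

All four feet are in the empty rack in reversed order: left to right they now stand peg, square, round, bun (they started bun, round, square, peg). I lowered each one until it touched the floor (4–9 N), released it, and handed the job in at about 35 s of the 90 s allowed.

- **Final positions:** in the top view, all four top dots were within about 2 mm of where I placed the feet, so they stand upright in their own compartments. The side view agreed for the square and peg.
- **Checks that failed or disagreed:** the final side-view dot measurement found nothing for the bun and round feet, because my darkness threshold was too strict. In that picture they look upright. My rough first estimate of the empty rack's centre differed by about 5 mm between the two cameras. I relied mainly on the top view, and all four feet went in without touching the walls.
- **Other objects:** the red and purple look-alikes were not touched.

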